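# Pencil box into the third gap of the divider rack

## Task

Put the pencil box away in the divider rack: starting at the end with the tall post, count along the rack's front rail with a fingertip, touching the top of the rail over the first, second and third gap in turn. Then push the pencil box, lying flat, lengthwise under the rail into that third gap until it is fully home against the back board. Only touch and push: do not lift or tip the box, and do not disturb the jar, the bottle and the candle holder.

Things in the scene. Friction and masses are not known exactly. Their poses are not given: they have to be found in the camera images.
- rack: Fixed plywood rack, 344 mm wide; 7 dividers (8 thick, 32 high) make 6 gaps 48 clear, centred at y +140, +84, +28, -28, -84, -140 mm; open at the front (-x, to the robot), floorless (things slide in on the counter), 75 deep to a back board 46 high. A rail lies across the dividers' front tops. Origin on the counter under the middle of the dividers' front ends; x into the gaps, y to the left, z up.
- tall_post: Fixed wooden post with a ball on top, 96 mm high, foot 28 mm and ball 34 mm across, at one end of the rack (either end), 192 mm sideways from the rack's middle, level with the rail: it marks the end to count from. Origin at its foot on the counter, z up.
- short_post: Fixed plain wooden post, 40 mm high, foot 28 mm across, at the other end of the rack. Origin at its foot on the counter, z up.
- pencil_box: Loose closed wooden box, 100 (its x) by 38 by 26 mm high, about 0.12 kg, flat on the counter before the rack, its x (away from the dark thumb dot on the lid) pointing roughly into the gaps. Slides easily. Longer than a gap is deep: when home its far end meets the back board, its centre is 25 mm inside the rack's front and 25 mm sticks out. Origin at the centre of its underside.
- paint_jar: Bystander: loose paint jar, 48 mm across, 65 mm high. Origin at the centre of its underside.
- glue_bottle: Bystander: loose white glue bottle, 42 mm across, 95 mm high. Origin at the centre of its underside.
- candle_holder: Bystander: loose turned wooden candle holder, 60 mm across, 56 mm high. Origin at the centre of its underside.
- rail_a: Stretch of the rack's front rail over the leftmost (+y end) gap: 56 mm long, 16 mm deep, 14 mm thick, flush with its neighbours, rigid. Origin at the middle of its top face over the gap's centre, 46 mm above the counter and 8 mm behind the rack's front; axes as the rack's.
- rail_b: Stretch of the rack's front rail over the second from the left gap: 56 mm long, 16 mm deep, 14 mm thick, flush with its neighbours, rigid. Origin at the middle of its top face over the gap's centre, 46 mm above the counter and 8 mm behind the rack's front; axes as the rack's.
- rail_c: Stretch of the rack's front rail over the third from the left gap: 56 mm long, 16 mm deep, 14 mm thick, flush with its neighbours, rigid. Origin at the middle of its top face over the gap's centre, 46 mm above the counter and 8 mm behind the rack's front; axes as the rack's.
- rail_d: Stretch of the rack's front rail over the fourth from the left gap: 56 mm long, 16 mm deep, 14 mm thick, flush with its neighbours, rigid. Origin at the middle of its top face over the gap's centre, 46 mm above the counter and 8 mm behind the rack's front; axes as the rack's.
- rail_e: Stretch of the rack's front rail over the fifth from the left gap: 56 mm long, 16 mm deep, 14 mm thick, flush with its neighbours, rigid. Origin at the middle of its top face over the gap's centre, 46 mm above the counter and 8 mm behind the rack's front; axes as the rack's.
- rail_f: Stretch of the rack's front rail over the rightmost (-y end) gap: 56 mm long, 16 mm deep, 14 mm thick, flush with its neighbours, rigid. Origin at the middle of its top face over the gap's centre, 46 mm above the counter and 8 mm behind the rack's front; axes as the rack's.
Things that resemble listed ones, but are neither listed nor needed, are in the scene too. Leave any blue or purple look-alike of the pencil_box alone.

How it is judged (in metres and radians):
On the way, in this order (a step that is already met when the one before it is completed fails the run):
1. A fingertip touches the rail over the first gap, counted from the tall post's end (((y of tall_post in the frame of rack above 0 m and contact force between the fingers and rail_a above 0.3 N) or (y of tall_post in the frame of rack below 0 m and contact force between the fingers and rail_f above 0.3 N))), for 0.05 s.
2. A fingertip touches the rail over the second gap, counted from the tall post's end (((y of tall_post in the frame of rack above 0 m and contact force between the fingers and rail_b above 0.3 N) or (y of tall_post in the frame of rack below 0 m and contact force between the fingers and rail_e above 0.3 N))), for 0.05 s.
3. A fingertip touches the rail over the third gap, counted from the tall post's end (((y of tall_post in the frame of rack above 0 m and contact force between the fingers and rail_c above 0.3 N) or (y of tall_post in the frame of rack below 0 m and contact force between the fingers and rail_d above 0.3 N))), for 0.05 s.
4. The pencil box is home in the third gap from the tall post's end (((y of tall_post in the frame of rack above 0 m and y of pencil_box in the frame of rack between 0.019 and 0.037 m and x of pencil_box in the frame of rack above 0.018 m and angle between the x axis of pencil_box and the x axis of rack, either way round below 0.15 rad and height (world z) of pencil_box below 0.005 m and angle between pencil_box's own z axis and vertical below 0.1 rad) or (y of tall_post in the frame of rack below 0 m and y of pencil_box in the frame of rack between -0.037 and -0.019 m and x of pencil_box in the frame of rack above 0.018 m and angle between the x axis of pencil_box and the x axis of rack, either way round below 0.15 rad and height (world z) of pencil_box below 0.005 m and angle between pencil_box's own z axis and vertical below 0.1 rad))), for 0.2 s.
At the end, for the whole second after the job is handed in: The pencil box rests flat on the counter in the third gap counted from the tall post, its far end within 7 mm of the back board, its centre within 9 mm of the gap's middle, lengthwise within 0.15 rad, at rest (((y of tall_post in the frame of rack above 0 m and y of pencil_box in the frame of rack between 0.019 and 0.037 m and x of pencil_box in the frame of rack above 0.018 m and angle between the x axis of pencil_box and the x axis of rack, either way round below 0.15 rad and height (world z) of pencil_box below 0.005 m and angle between pencil_box's own z axis and vertical below 0.1 rad) or (y of tall_post in the frame of rack below 0 m and y of pencil_box in the frame of rack between -0.037 and -0.019 m and x of pencil_box in the frame of rack above 0.018 m and angle between the x axis of pencil_box and the x axis of rack, either way round below 0.15 rad and height (world z) of pencil_box below 0.005 m and angle between pencil_box's own z axis and vertical below 0.1 rad)) and linear speed of pencil_box below 0.01 m/s); the robot touches nothing.
It fails at once if The pencil box is lifted (more than 10 mm) or tipped (more than 0.35 rad) (height (world z) of pencil_box above 0.01 m or angle between pencil_box's own z axis and vertical above 0.35 rad).
It fails at once if A bystander is moved more than 20 mm or tipped (distance of any of paint_jar, glue_bottle, candle_holder from where it was at the start of the episode above 0.02 m or angle between any of paint_jar, glue_bottle, candle_holder's own z axis and vertical above 0.35 rad).
It also fails if it takes over 67 s, if anything falls off the work surface, if the arm or the gripper's body presses on something with over 40 N, if the wrist force passes 120 N, or if a joint passes its speed limit or range.

## Robot

A 7-joint arm with a two-finger parallel gripper is mounted at the origin on the work surface. World frame = base frame: x ahead of the robot, y to its left, z up, the work surface at z = 0. Lengths are in m, angles in degrees, forces in N, time in s.
With the tool pointing down it reaches from about 0.425 to 0.95 m from the base axis. Payload 4.7 kg.
Tool frame: the origin (TCP) lies midway between the tips of the shut fingers; the grasp point (between the pads) lies ctrl.grip_depth behind it (ctrl.grip_depth is the distance from the TCP to the grasp point, in m); x points along the fingers, z is the direction in which the jaws open and shut, and the axes are right-handed (so a half turn about x gives the same grasp; the last joint's range is limited). The gripper opens to 87 mm and grips with 3 to 60 N. Pads are 19 mm wide; open, the fingers measure 117 mm over their backs; the gripper's body (75 mm by 190 mm) begins 51 mm behind the grasp point.
Start: joints at [-66.457, 26.849, -2.785, 87.806, 1.381, 65.374, -4.715], TCP at [0.287, 0.611, 0.223] pointing down, gripper open.
Joint ranges: [-148.3, 148.3], [-19.14, 114.17], [-79.39, 73.82], [5.75, 140.21], [-59.74, 239.74], [12.07, 113.84], [-152.46, 152.46]. Speed limits (degrees/s): [147.25, 147.25, 180, 180, 180, 180, 180].

## Interface

Orientations are given as a 3x3 rotation matrix whose columns are the frame's x, y, z axes.
In Python, from station import status, cams, ctrl, spotter gives the robot as it stands.
- The arm moves only by the tool send_rows, never from a script. Its argument "increments" is text: rows parted by semicolons, each of 5 numbers parted by spaces: the shift along the world's x, y, z in cm, then the turn about the world's z in degrees, then the finger opening in cm, from 0 to 8.7. A call has 1 to 8 rows; each row is the pose to reach, as a shift and turn from the pose commanded when the call began; what a row does not reach only later rows make up. A row lasts 1/8 s, in which the tool goes at most 62.5 mm and 10.7 degrees, less where a joint would pass 70% of its speed; a pose out of reach is approached as far as the arm can. A call with a gripper value outside its range is refused whole. The fingers move at their own pace and stop on an object; the grip force is fixed at half the most. Time passes only in rows, so rows that repeat a pose let the fingers close. It gives the time, the measured TCP pose, the force and the opening at its end, in the units of the state.
- status.observe(): the state, without advancing time (a new reading comes with each control period).
- cams.grab_frame(name): name is "scene" or "top"; returns a dict with "image" (400x640x3 uint8, red, green, blue), "depth" (400x640 float32, m along the optical axis (not along the pixel's ray), 0 where there is no reading), "fx", "fy", "cx", "cy" (pixels), "R" (3x3) and "t" (3): a world point X has camera coordinates R X + t. Camera axes: x right, y down, z forward; pixel columns grow to the right and rows downward; lengths in m; the calibration is good to about 2 mm. A picture is of the moment at which its call begins.
- ctrl.hand_in(): hands the job in, once; it reports no verdict.
Trained networks look in a picture, given as the dict that the camera call returned (one of the last four; its "shot" number tells which), for a name from the list of things; names that differ only in an ending like _2 or _b are one class to them, and where a whole thing is asked for, a point or a joint stands for the part that bears it (a point fixed in the world has none). Each returns a list of dicts, best first, with "conf" (0 to 1); they miss things now and then, are a little off and sometimes report something else, mostly with a low value. They report only what shows in the picture. A call takes as long as a camera call. They do not tell look-alikes from the thing itself.
- spotter.regions_of(picture, thing): "region" (400x640 bool, what is visible of it) and "pixel" ([column, row] in pixels, amid what is visible of it).
The state is a dict: "t": time; "joint_positions": joint angles; "qvel": joint speeds; "joint_efforts": joint torques, N m; "eef_pos": TCP position; "orientation": TCP orientation; "force": force on the tool from outside, world axes, zero at the start; "moment": the same for the moment, N m; "finger_gap": finger opening in m.
Only numpy, scipy, OpenCV 4.12 (cv2) and the standard library are available. Lean on these libraries where they do the work, as an engineer would, in place of code of your own. Each camera call takes 0.05 s, during which the arm holds its last target.

## Working session

There is one attempt and no reset: what is moved stays moved. The work goes in short steps, Python scripts to look and compute and a tool call to move; the robot and the scene stay as the last step left them, time stands still between calls to the robot, and variables do not carry over. Pictures are saved under pics/ and viewed, and the job is handed in when it is done.

Besides the shell and the picture viewer there is one more tool, called after "Request:" as name(argument=value, ...) on one line, values as JSON. send_rows: Moves the arm, as the interface text tells. Its arguments: {"type":"object","properties":{"increments":{"type":"string"}},"required":["increments"]}

```bash
mkdir -p pics; ls; cat > h.py <<'E'
import numpy as np, cv2
from station import status, cams, ctrl, spotter
def save(n,im): cv2.imwrite('pics/'+n+'.png',cv2.cvtColor(im,cv2.COLOR_RGB2BGR))
def pts(p):
    v,u=np.mgrid[0:400,0:640]; d=p['depth']
    c=np.stack([(u-p['cx'])/p['fx']*d,(v-p['cy'])/p['fy']*d,d],-1)
    w=(c-np.array(p['t']))@np.array(p['R']); w[d==0]=np.nan
    return w
E
python3 - <<'E'
from h import *
s=status.observe(); print(s['t'],s['eef_pos'],s['orientation'],s['finger_gap'],s['force'],ctrl.grip_depth)
for n in ('scene','top'):
    p=cams.grab_frame(n); save(n+'0',p['image']); W=pts(p)
    for th in ('rack','tall_post','short_post','pencil_box','paint_jar','glue_bottle','candle_holder'):
        for r in spotter.regions_of(p,th)[:4]:
            m=r['region']; q=W[m]; q=q[~np.isnan(q[:,0])]
            print(n,th,round(r['conf'],2),np.round(r['pixel']),m.sum(),np.round(np.median(q,0),3),np.round(np.percentile(q,2,0),3),np.round(np.percentile(q,98,0),3))
E
```

```text
pics
0.0 [0.28712761 0.61024577 0.22148368] [[-7.33085346e-04 -9.04866989e-01  4.25693781e-01]
 [-1.78999879e-03  4.25694401e-01  9.04865224e-01]
 [-9.99998129e-01 -9.86479198e-05 -1.93178115e-03]] 0.08746291321717829 [1.26073067 0.42752303 0.20057629] 0.0187
scene rack 0.84 [335. 233.] 5323 [0.673 0.011 0.034] [ 0.599 -0.154  0.003] [0.689 0.182 0.048]
scene rack 0.65 [314. 218.] 243 [ 0.614 -0.012  0.045] [ 0.599 -0.039  0.031] [0.618 0.013 0.049]
scene rack 0.38 [341. 208.] 239 [0.611 0.047 0.045] [0.597 0.02  0.028] [0.615 0.072 0.048]
scene tall_post 0.7 [238. 234.] 481 [ 0.62  -0.178  0.074] [ 0.566 -0.191  0.   ] [ 0.629 -0.161  0.096]
scene pencil_box 0.71 [347. 181.] 645 [0.521 0.104 0.025] [0.471 0.086 0.006] [0.564 0.129 0.028]
scene pencil_box 0.59 [247. 198.] 647 [ 0.476 -0.129  0.026] [ 0.415 -0.153  0.002] [ 0.513 -0.102  0.028]
scene pencil_box 0.58 [328. 146.] 583 [0.382 0.112 0.025] [0.331 0.083 0.003] [0.421 0.147 0.029]
scene paint_jar 0.61 [167. 245.] 840 [ 0.574 -0.311  0.045] [ 0.543 -0.334  0.003] [ 0.583 -0.29   0.067]
scene glue_bottle 0.94 [441. 169.] 555 [
[... 557 characters left out ...]
]
top short_post 0.49 [247. 190.] 116 [0.599 0.203 0.008] [ 0.589  0.187 -0.003] [0.615 0.218 0.043]
top pencil_box 0.94 [283. 225.] 639 [0.515 0.108 0.026] [0.467 0.087 0.021] [0.561 0.13  0.03 ]
top pencil_box 0.76 [377. 244.] 678 [ 0.462 -0.125  0.026] [ 0.417 -0.15   0.009] [ 0.511 -0.1    0.029]
top pencil_box 0.73 [279. 283.] 704 [0.371 0.115 0.025] [0.325 0.084 0.002] [0.418 0.145 0.029]
top paint_jar 0.81 [456. 206.] 431 [ 0.559 -0.304  0.063] [ 0.538 -0.33   0.006] [ 0.58  -0.29   0.068]
top glue_bottle 0.66 [200. 193.] 364 [0.577 0.313 0.063] [ 0.56   0.301 -0.002] [0.6   0.358 0.096]
top candle_holder 0.58 [289. 124.] 453 [0.77  0.104 0.018] [0.751 0.078 0.002] [0.795 0.132 0.059]
```

View pics/scene0.png

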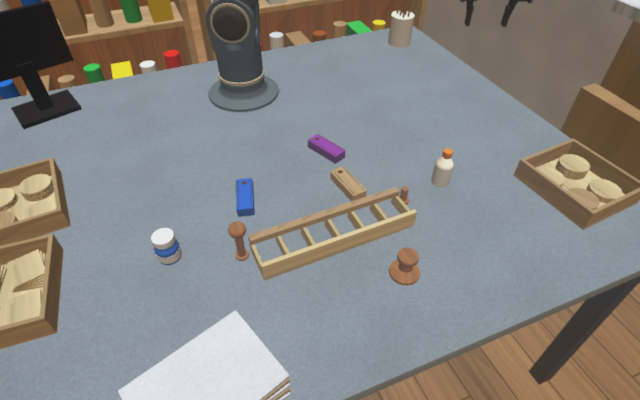

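View pics/top0.png

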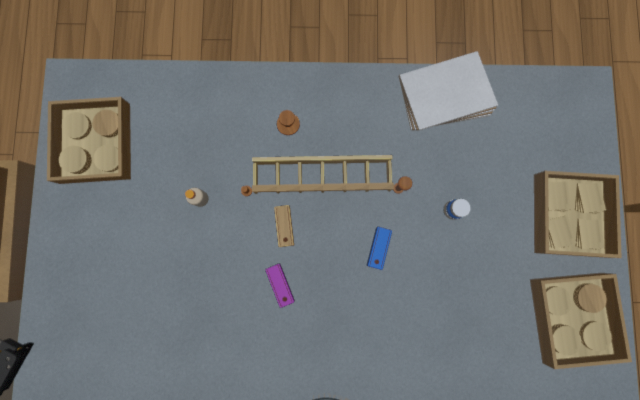

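```bash
python3 - <<'E'
from h import *
p=cams.grab_frame('top'); save('crop1',cv2.resize(p['image'][100:320,190:480],None,fx=2.6,fy=2.6,interpolation=cv2.INTER_CUBIC))
W=pts(p)
# rack: top rail/back board pixels z 0.04..0.052
for r in spotter.regions_of(p,'pencil_box')[:4]:
    m=r['region']&(W[...,2]>0.02); q=W[m][:,:2].astype(np.float32)
    b=cv2.minAreaRect(q*1000); print(r['pixel'],b, p['image'][r['region']].mean(0))
m=(abs(W[...,2]-.046)<.005)&(W[...,0]>.58)&(W[...,0]<.72)&(abs(W[...,1]-.015)<.2)
q=W[m]; print(m.sum(),cv2.minAreaRect((q[:,:2]*1000).astype(np.float32)))
E
```

```text
[377.2, 246.3] ((463.47894287109375, -126.39662170410156), (38.19654083251953, 100.01187133789062), 74.97817993164062) [ 57.90132548  98.06774669 161.72312224]
[285.1, 228.3] ((513.9733276367188, 108.51953887939453), (99.62076568603516, 38.012451171875), 7.781903266906738) [143.02753623 123.87246377  95.09130435]
[357.1, 185.8] ((610.4938354492188, -68.33999633789062), (15.687723159790039, 56.24320602416992), 1.5046154260635376) [135.359375   119.75        96.77604167]
[278.9, 281.4] ((370.5718688964844, 115.2100830078125), (99.74937438964844, 37.78778839111328), 22.868446350097656) [132.28245364  69.98430813 142.89871612]
1550 ((642.52880859375, 18.722518920898438), (85.64175415039062, 379.4847106933594), 1.9186010360717773)
```

View crop.

View pics/crop1.png

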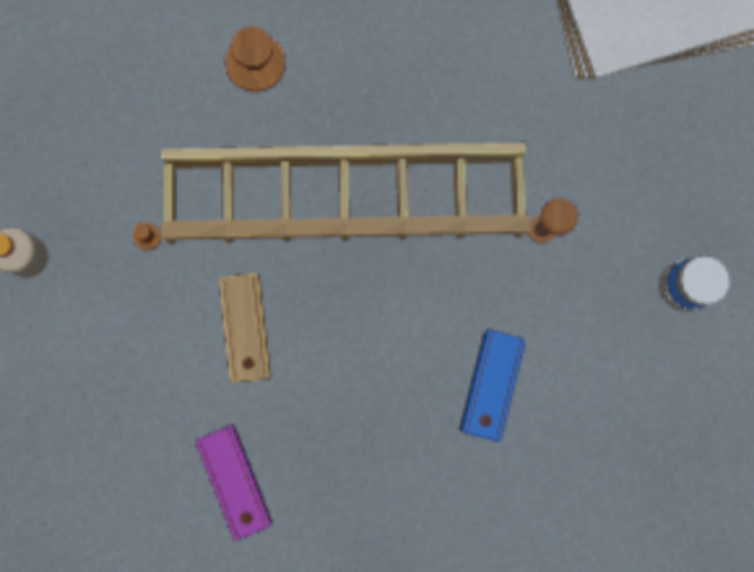

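```bash
python3 - <<'E'
from h import *
from scipy.optimize import minimize
for n in ('top','scene'):
    p=cams.grab_frame(n); W=pts(p)
    m=(abs(W[...,2]-.046)<.005)&(W[...,0]>.58)&(W[...,0]<.72)&(abs(W[...,1]-.015)<.2)
    q=W[m][:,:2]
    # model: rail x0..16, back board x 75..83?, y +-172
    def f(v):
        c,s=np.cos(v[2]),np.sin(v[2]); d=q-v[:2]; x=d@[c,s]; y=d@[-s,c]
        r=np.minimum(abs(x-8),abs(x-79)) if 0 else np.minimum(np.maximum(abs(x-.008)-.008,0),np.maximum(abs(x-.079)-.004,0))
        e=np.maximum(abs(y)-.172,0)
        return np.minimum(r+e,.006).sum()
    best=min((minimize(f,[x0,y0,a],method='Nelder-Mead',options=dict(xatol=1e-5,fatol=1e-6,maxiter=2000)) for x0 in (.595,.605,.615) for y0 in (.0,.01,.02) for a in (-.03,0,.03,.06)),key=lambda r:r.fun)
    v=best.x; print(n,v,best.fun,len(q))
    c,s=np.cos(v[2]),np.sin(v[2]); d=q-v[:2]; x=d@[c,s]; y=d@[-s,c]
    rl=(x>-.01)&(x<.03); print(np.percentile(x[rl],[2,50,98]),np.percentile(y[rl],[1,99]),np.percentile(x[~rl],[2,50,98]),np.percentile(y[(~rl)],[.5,99.5]))
    # rail direction from linear fit
    print('slopes',np.degrees(np.arctan(np.polyfit(q[rl][:,1],q[rl][:,0],1)[0])))
E
```

```text
top [0.60048051 0.01360524 0.03233503] 0.1727617564533333 1564
[-0.00021576  0.00749054  0.01563578] [-0.16859396  0.18906642] [0.07443359 0.07903201 0.08451304] [-0.16706004  0.17105817]
slopes -1.8902197585308822
scene [0.60063011 0.01475881 0.03140595] 0.4887309983980956 2015
[-0.001704    0.00840674  0.01539798] [-0.19459331  0.16909645] [0.07383242 0.08050874 0.08436443] [-0.17111878  0.16912771]
slopes -1.890869211405357
```

Tall post is at the −y (robot's right) end, so I count rail f, e, d and the target gap is at rack y = −28. Candidates for the box in the top view: wooden (284,226), blue (380,248), purple (280,285). The crop confirms the wooden one with the dark dot at its near end, so that is the one I choose.

Request:
send_rows(increments="16 -36 0 -60 0;16 -36 0 -60 0;16 -36 0 -60 0;16 -36 0 -60 0;16 -36 0 -60 0;16 -36 0 -60 0;16 -36 0 -60 0;16 -36 0 -60 0")

```text
t: 2.0
eef_pos: [0.4481, 0.2494, 0.2229]
orientation: [[0.001, -0.08, 0.997], [0.0, 0.997, 0.08], [-1.0, 0.0, 0.001]]
force: [-0.6, -0.1, -0.6]
finger_gap: 0.0151
```

Request:
send_rows(increments="16.6 -37.6 0 0 0;16.6 -37.6 0 0 0;16.6 -37.6 0 0 0;16.6 -37.6 0 0 0;16.6 -37.6 0 0 0;16.6 -37.6 0 0 0;16.6 -37.6 0 0 0;16.6 -37.6 0 0 0")

```text
t: 3.0
eef_pos: [0.6143, -0.1268, 0.2221]
orientation: [[0.0, -0.081, 0.997], [-0.001, 0.997, 0.081], [-1.0, -0.001, 0.0]]
force: [0.5, 0.4, 0.1]
finger_gap: 0.0005
```

Request:
send_rows(increments="0 0 -6 0 0;0 0 -12 0 0;0 0 -15.5 0 0;0 0 -16.4 0 0;0 0 -16.9 0 0;0 0 -17.2 0 0;0 0 -17.4 0 0")

```text
t: 3.88
eef_pos: [0.6142, -0.1252, 0.0498]
orientation: [[0.002, -0.084, 0.996], [-0.0, 0.996, 0.084], [-1.0, -0.0, 0.002]]
force: [0.2, 0.4, -0.7]
finger_gap: 0.0008
```

Request:
send_rows(increments="0 0 -0.2 0 0;0 0 -0.3 0 0;0 0 -0.4 0 0;0 0 -0.5 0 0;0 0 -0.5 0 0")

```text
t: 4.5
eef_pos: [0.6136, -0.1253, 0.0464]
orientation: [[0.001, -0.083, 0.997], [0.001, 0.997, 0.083], [-1.0, 0.001, 0.001]]
force: [-6.1, 1.3, 17.0]
finger_gap: 0.0007
```

Request:
send_rows(increments="0 0 2 0 0;-0.2 5.6 2 0 0;-0.2 5.6 2 0 0;-0.2 5.6 0.5 0 0;-0.2 5.6 0.2 0 0;-0.2 5.6 0 0 0;-0.2 5.6 0 0 0;-0.2 5.6 0 0 0")

```text
t: 5.5
eef_pos: [0.6113, -0.0698, 0.0464]
orientation: [[-0.0, -0.082, 0.997], [0.003, 0.997, 0.082], [-1.0, 0.003, -0.0]]
force: [-7.3, 4.3, 23.5]
finger_gap: 0.0004
```

Request:
send_rows(increments="0 0 2 0 0;-0.2 5.6 2 0 0;-0.2 5.6 2 0 0;-0.2 5.6 0.5 0 0;-0.2 5.6 0.2 0 0;-0.2 5.6 0 0 0;-0.2 5.6 0 0 0;-0.2 5.6 0 0 0")

```text
t: 6.5
eef_pos: [0.6094, -0.0147, 0.0463]
orientation: [[-0.0, -0.081, 0.997], [0.002, 0.997, 0.081], [-1.0, 0.002, -0.0]]
force: [-7.9, 2.9, 25.1]
finger_gap: 0.0003
```

Request:
send_rows(increments="0 0 5 0 0;-5 8 8 3 4;-10.1 16.5 8 3 4;-10.1 16.5 8 3 4;-10.1 16.5 8 3 4;-10.1 16.5 8 3 4;-10.1 16.5 4 3 4;-10.1 16.5 4 3 4")

```text
t: 7.5
eef_pos: [0.5072, 0.1482, 0.0812]
orientation: [[-0.005, -0.131, 0.991], [-0.004, 0.991, 0.131], [-1.0, -0.003, -0.006]]
force: [-0.7, -1.7, 0.2]
finger_gap: 0.0397
```

```bash
python3 - <<'E'
from h import *
s=status.observe(); print(s['t'],s['eef_pos'],s['finger_gap'])
p=cams.grab_frame('scene'); save('s1',cv2.resize(p['image'][100:300,180:500],None,fx=2.5,fy=2.5))
p=cams.grab_frame('top'); W=pts(p)
for r in spotter.regions_of(p,'pencil_box')[:4]:
    m=r['region']&(abs(W[...,2]-.026)<.005); q=W[m][:,:2].astype(np.float32)
    print(r['pixel'],cv2.minAreaRect(q*1000))
E
```

```text
7.5 [0.50718114 0.1482308  0.0811742 ] 0.03970975400043622
[376.5, 245.8] ((463.8134460449219, -125.69512939453125), (36.86726760864258, 96.16806030273438), 75.72586059570312)
[279.1, 283.1] ((368.4591979980469, 114.40665435791016), (95.5197525024414, 38.25619888305664), 23.160030364990234)
[283.5, 225.5] ((514.2538452148438, 108.39813995361328), (98.41421508789062, 37.85822677612305), 7.8009233474731445)
```

View pics/s1.png

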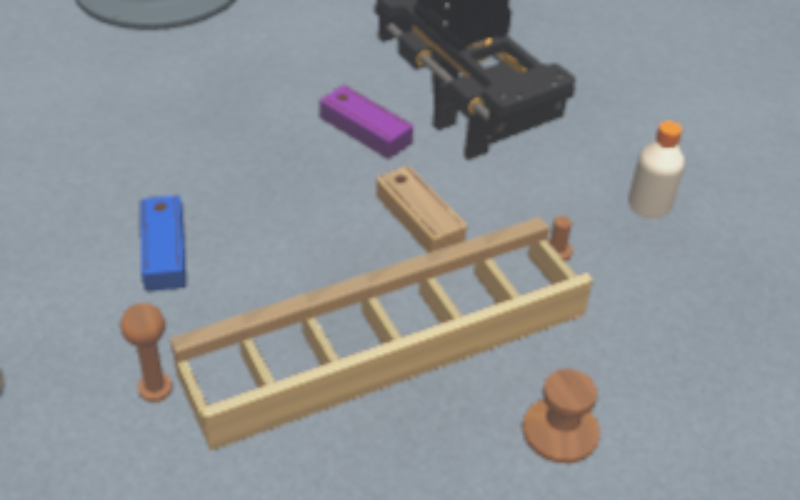

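Request:
send_rows(increments="0 0 -4 0 4;0 0 -6.9 0 4;0 0 -6.9 0 4;0 -0.6 -6.9 0 4;0 -1 -6.9 0 4;0 -1.3 -6.9 0 4;0 -1.6 -6.9 0 4;0 -1.9 -6.9 0 4")

```text
t: 8.65
eef_pos: [0.5086, 0.1331, 0.0149]
orientation: [[0.001, -0.136, 0.991], [0.001, 0.991, 0.136], [-1.0, 0.001, 0.001]]
force: [0.5, 1.4, 0.2]
finger_gap: 0.0403
```

Request:
send_rows(increments="0 -0.5 0 0 4;0 -1 0 -0.5 4;0 -1.5 0 -1 4;0 -2 0 -1.5 4;0 -2.5 0 -2 4;0 -3 0 -2.5 4;0 -3.5 0 -3 4;0 -4 0 -3.5 4")

```text
t: 9.65
eef_pos: [0.5083, 0.0924, 0.0145]
orientation: [[-0.0, -0.074, 0.997], [-0.0, 0.997, 0.074], [-1.0, -0.0, -0.0]]
force: [1.4, 1.7, 1.0]
finger_gap: 0.04
```

Request:
send_rows(increments="0 -0.5 0 -0.5 4;0 -1 0 -1 4;0 -1.5 0 -1.5 4;0 -2 0 -2 4;0 -2.5 0 -2.2 4;0 -3 0 -2.2 4;0 -3.3 0 -2.2 4;0 -3.5 0 -2.2 4")

```text
t: 10.65
eef_pos: [0.5083, 0.0576, 0.0146]
orientation: [[-0.0, -0.037, 0.999], [0.0, 0.999, 0.037], [-1.0, 0.0, -0.0]]
force: [-0.7, 0.9, 0.4]
finger_gap: 0.0399
```

```bash
cat > look.py <<'E'
from h import *
import sys
s=status.observe(); print(s['t'],s['eef_pos'],s['force'],s['finger_gap'])
p=cams.grab_frame('scene'); save(sys.argv[1],cv2.resize(p['image'][100:300,180:500],None,fx=2.5,fy=2.5))
W=pts(p); pp=[p]
p2=cams.grab_frame('top'); save(sys.argv[1]+'t',cv2.resize(p2['image'][100:320,190:480],None,fx=2.6,fy=2.6))
for p in (pp[0],p2):
  W=pts(p)
  for r in spotter.regions_of(p,'pencil_box')[:4]:
    c=p['image'][r['region']].astype(float).mean(0)
    if c[2]>c[0]: continue
    m=r['region']&(abs(W[...,2]-.026)<.005); q=W[m][:,:2].astype(np.float32)
    if len(q)<10: continue
    b=cv2.minAreaRect(q*1000); a=np.array([.6006,.0141]); d=np.array(b[0])/1000-a;c,s_=np.cos(.032),np.sin(.032)
    print(r['conf'],r['pixel'],b,'rack xy',d@[c,s_],d@[-s_,c])
E
python3 look.py s2
```

```text
10.65 [0.50829409 0.05758692 0.01455581] [-0.69649396  0.92163045  0.44596849] 0.03989563131513202
0.76 [314.6, 192.1] ((511.84564208984375, 27.058551788330078), (99.52063751220703, 37.71566390991211), 2.372445821762085) rack xy -0.08829431666663189 0.015791572336771476
```

View pics/s2.png

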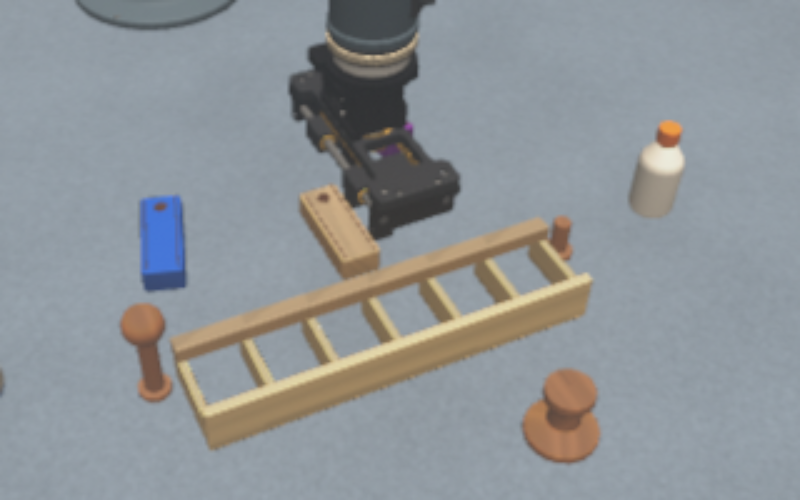

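View pics/s2t.png

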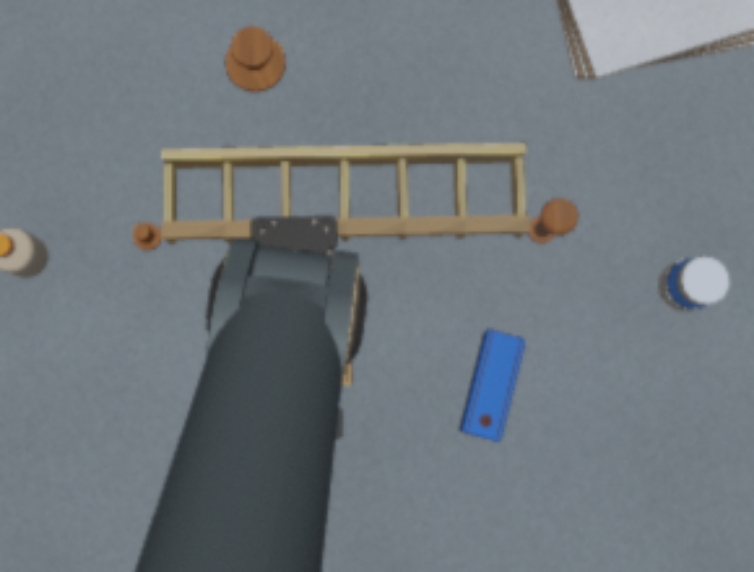

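Request:
send_rows(increments="0 -0.5 0 0 4;0 -1 0 0 4;0 -1.5 0 0 4;0 -2 0 0 4;0 -2.4 0 0 4;0 -2.8 0 0 4;0 -3.1 0 0 4;0 -3.4 0 0 4")

```text
t: 11.85
eef_pos: [0.5083, 0.0237, 0.0146]
orientation: [[0.0, -0.037, 0.999], [0.0, 0.999, 0.037], [-1.0, 0.0, 0.0]]
force: [0.9, -0.4, -0.1]
finger_gap: 0.0402
```

Request:
send_rows(increments="0 -0.2 0 0 4;0 -0.35 0 0 4;0 -0.5 0 0 4;0 -0.6 0 0 4;0 -0.7 0 0 4;0 -0.7 0 0 4;0 -0.7 0 0 4")

```text
t: 12.72
eef_pos: [0.5084, 0.0167, 0.0146]
orientation: [[0.0, -0.037, 0.999], [-0.0, 0.999, 0.037], [-1.0, -0.0, 0.0]]
force: [1.4, -0.6, 0.1]
finger_gap: 0.0401
```

```bash
python3 look.py s3
```

```text
12.725 [0.50837634 0.01666347 0.01459335] [ 1.44933037 -0.59219172  0.13017652] 0.04014056294638077
0.61 [298.1, 197.5] ((511.7093505859375, -14.354375839233398), (97.7504653930664, 37.046138763427734), 2.31973934173584) rack xy -0.08975552592110217 -0.025595793097313572
```

Request:
send_rows(increments="0 -0.15 0 0 4;0 -0.25 0 0 4;0 -0.25 0 0 4;0 0.5 0 0 4;0 2 0 0 4;0 3 3 0 4;0 3 8 0 4;0 3 10 0 4")

```text
t: 13.92
eef_pos: [0.5097, 0.0484, 0.117]
orientation: [[0.004, -0.038, 0.999], [0.001, 0.999, 0.038], [-1.0, 0.001, 0.004]]
force: [-0.4, 0.9, -1.3]
finger_gap: 0.0403
```

Request:
send_rows(increments="-3 -3 0 10 0;-6 -6 0 20 0;-7 -6.3 0 30 0;-7 -6.3 0 40 0;-7 -6.3 0 50 0;-7 -6.3 0 60 0;-7 -6.3 0 70 0;-7 -6.3 0 80 0")

```text
t: 14.92
eef_pos: [0.4383, -0.0151, 0.1146]
orientation: [[-0.0, -0.991, 0.13], [0.0, 0.13, 0.991], [-1.0, 0.0, 0.0]]
force: [0.1, -0.2, 0.0]
finger_gap: 0.0006
```

```bash
python3 look.py s4
```

```text
14.925 [ 0.43833681 -0.01508399  0.11459333] [ 0.05726443 -0.15188902  0.026157  ] 0.0006470369970256877
0.89 [298.0, 195.5] ((510.83880615234375, -16.157033920288086), (102.07332611083984, 38.10545349121094), 2.3432528972625732) rack xy -0.09068329988816036 -0.027369675628402323
0.88 [333.8, 222.6] ((527.8722534179688, -15.204343795776367), (66.80948638916016, 34.473445892333984), 0.3429966866970062) rack xy -0.07362809212206572 -0.026962450531541553
```

View pics/s4.png

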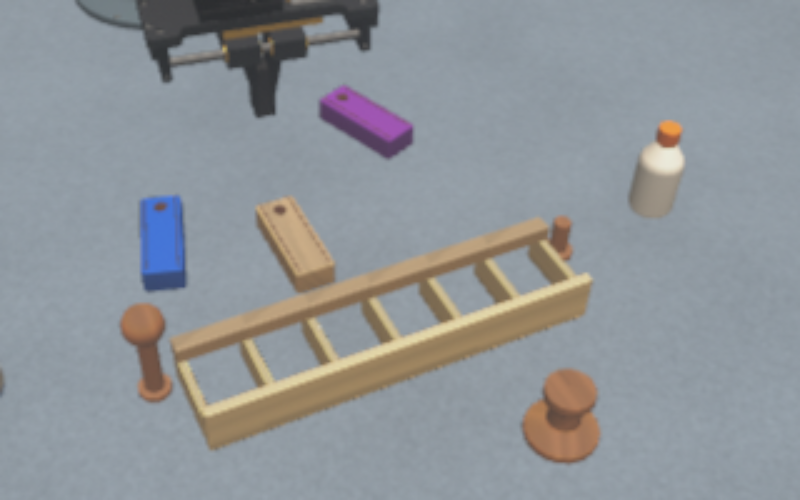

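Request:
send_rows(increments="0 -0.4 0 9.7 0;0 -0.4 -5 9.7 0;0 -0.4 -9 9.7 0;0 -0.4 -10 9.7 0;0.3 -0.4 -10 9.7 0;0.6 -0.4 -10 9.7 0")

```text
t: 15.88
eef_pos: [0.4459, -0.0201, 0.0159]
orientation: [[0.003, -1.0, -0.031], [0.0, -0.031, 1.0], [-1.0, -0.003, 0.0]]
force: [0.1, -0.4, 0.0]
finger_gap: 0.0008
```

Request:
send_rows(increments="0.4 0.05 0 0 0;0.8 0.1 0 0 0;1.2 0.13 0 0 0;1.6 0.14 0 0 0;2 0.16 0 0 0;2.4 0.17 0 0 0;2.8 0.19 0 0 0;3.2 0.2 0 0 0")

```text
t: 16.88
eef_pos: [0.4768, -0.0182, 0.0145]
orientation: [[0.0, -1.0, -0.031], [0.0, -0.031, 1.0], [-1.0, -0.0, 0.0]]
force: [-0.6, -0.2, 0.3]
finger_gap: 0.0004
```

```bash
python3 look.py s5
```

```text
16.875 [ 0.4768379  -0.01816592  0.01453031] [-0.60900098 -0.17967878  0.32419127] 0.0004038942845029432
0.85 [300.0, 200.5] ((535.1359252929688, -15.261566162109375), (96.21355438232422, 37.51232147216797), 1.104312777519226) rack xy -0.06636996973295013 -0.027252041435220684
0.6 [331.6, 203.2] ((567.1642456054688, -13.793109893798828), (42.69300842285156, 37.3117561340332), 0.18114635348320007) rack xy -0.03431106393989184 -0.026809068293986084
```

View pics/s5.png

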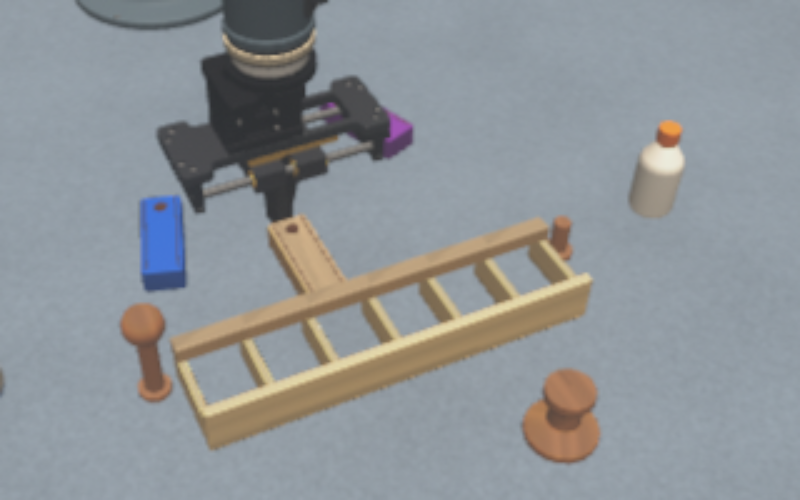

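The box is lined up with the third gap at crop (310,255), with the fingers behind it. I'll continue the push.

Request:
send_rows(increments="0.4 0.01 0 0 0;0.8 0.02 0 0 0;1.2 0.04 0 0 0;1.6 0.05 0 0 0;2 0.06 0 0 0;2.4 0.08 0 0 0;2.8 0.09 0 0 0;3.2 0.1 0 0 0")

```text
t: 18.08
eef_pos: [0.5086, -0.0172, 0.0145]
orientation: [[-0.0, -1.0, -0.031], [0.0, -0.031, 1.0], [-1.0, 0.0, 0.0]]
force: [-0.1, 0.2, 0.4]
finger_gap: 0.0006
```

Request:
send_rows(increments="0.4 0.01 0 0 0;0.8 0.02 0 0 0;1.2 0.04 0 0 0;1.6 0.05 0 0 0;2 0.06 0 0 0;2.4 0.08 0 0 0;2.8 0.09 0 0 0;3.2 0.1 0 0 0")

```text
t: 19.08
eef_pos: [0.5406, -0.0162, 0.0146]
orientation: [[-0.0, -1.0, -0.031], [0.0, -0.031, 1.0], [-1.0, 0.0, 0.0]]
force: [0.3, 0.0, 0.3]
finger_gap: 0.0005
```

```bash
python3 look.py s6
```

```text
19.075 [ 0.54058667 -0.01616561  0.01456847] [0.31849694 0.0363961  0.34907221] 0.000505254213717958
0.65 [317.9, 224.8] ((602.5703125, -13.414556503295898), (99.13292694091797, 36.94566345214844), 1.9480056762695312) rack xy 0.0010889882364470184 -0.02756350949247209
0.5 [332.6, 172.8] ((644.6538696289062, -11.824623107910156), (34.86176681518555, 13.101685523986816), 89.14888000488281) rack xy 0.0432018696086398 -0.027320834081080696
```

View pics/s6.png

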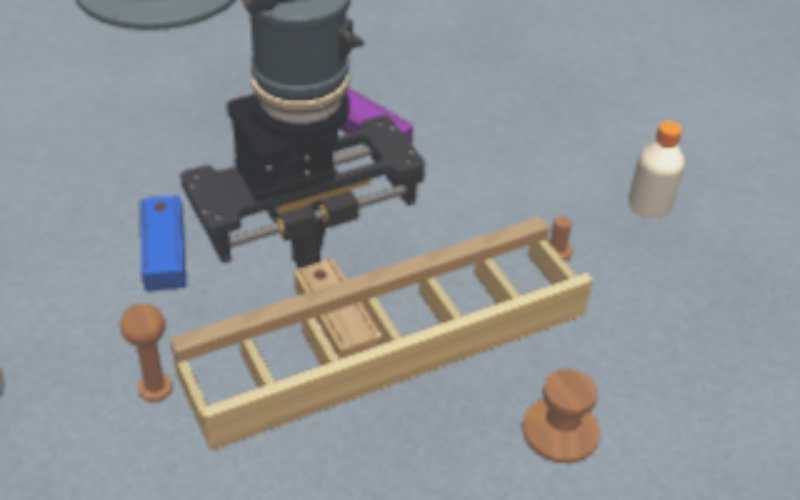

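Request:
send_rows(increments="0.4 0.01 0 0 0;0.8 0.02 0 0 0;1.2 0.04 0 0 0;1.6 0.05 0 0 0;1.9 0.06 0 0 0;2.1 0.06 0 0 0;2.3 0.07 0 0 0;2.4 0.07 0 0 0")

```text
t: 20.27
eef_pos: [0.5642, -0.0155, 0.0145]
orientation: [[-0.001, -1.0, -0.031], [0.0, -0.031, 1.0], [-1.0, 0.001, 0.0]]
force: [-1.6, -0.1, 1.7]
finger_gap: 0.0006
```

Request:
send_rows(increments="0.1 0 0 0 0;0.2 0 0 0 0;0.3 0 0 0 0;0.3 0 0 0 0")

```text
t: 20.78
eef_pos: [0.5642, -0.0155, 0.0142]
orientation: [[-0.007, -0.999, -0.031], [0.0, -0.031, 1.0], [-1.0, 0.007, 0.001]]
force: [-7.3, 0.4, 6.3]
finger_gap: 0.0004
```

The tool has stopped with force building (−7 N), so the box is home. I'll back off and check.

Request:
send_rows(increments="-0.5 0 0 0 0;-2 0 0 0 0;-5 -0.2 0 0 0;-7 -0.2 4 0 0;-8 -0.2 10 0 0;-8 -0.2 14 0 0;-8 -0.2 14 0 0;-8 -0.2 14 0 0")

```text
t: 21.78
eef_pos: [0.4866, -0.0174, 0.154]
orientation: [[-0.001, -1.0, -0.032], [0.0, -0.032, 1.0], [-1.0, 0.001, 0.0]]
force: [0.3, -0.6, -0.2]
finger_gap: 0.0004
```

```bash
python3 look.py s7
```

```text
21.775 [ 0.48656396 -0.01739981  0.15403289] [ 0.27230709 -0.58179847 -0.18098501] 0.0004306749561020395
0.78 [318.8, 230.1] ((617.1347045898438, -12.329988479614258), (86.6388931274414, 38.19015121459961), 2.1561660766601562) rack xy 0.015680624247720598 -0.026945477730182094
0.79 [333.0, 177.1] ((628.30126953125, -12.014068603515625), (91.80307006835938, 37.74329376220703), 2.1311910152435303) rack xy 0.026851580106514575 -0.026986988688171728
```

View pics/s7.png

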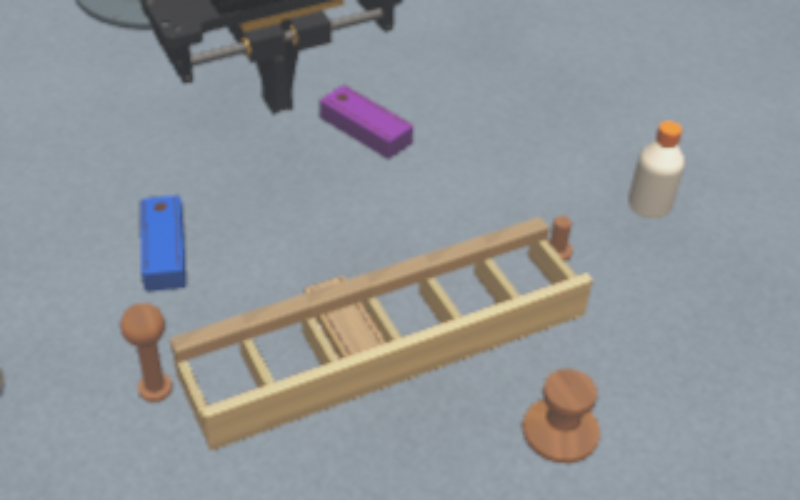

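View pics/s7t.png

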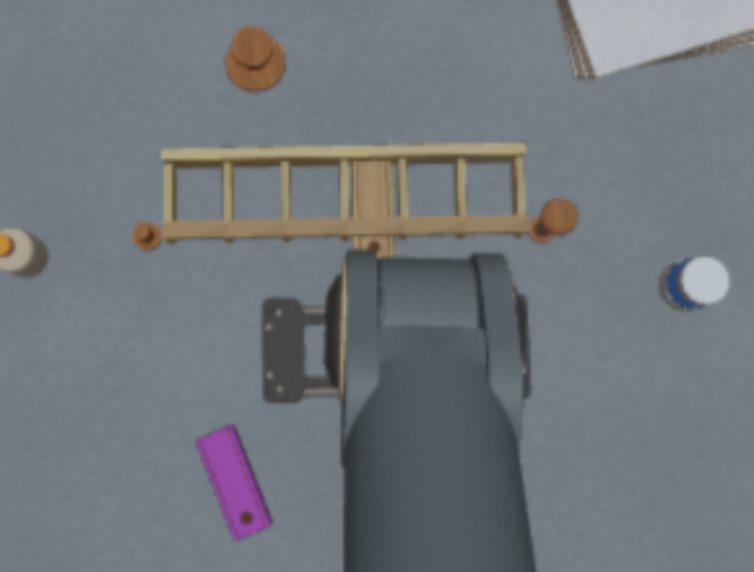

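```bash
python3 -c "
from h import *
print(ctrl.hand_in())"
```

```text
the job is handed in; nothing more can be done
None
```

The pencil box is home in the third gap from the tall post, and the job is handed in at about 22 s of the 67 s allowed; no verdict came back.

**What I did:** The tall post stands at the rack's right (−y) end, so I touched the rail over gaps f, e and d in that order, with about 17 to 25 N upward on the tool each time. I then pushed the wooden box sideways with the open fingers, squared it to the gap, and pushed it from behind with the fingers shut. It was never gripped or lifted.

**Last checks:**
- **Depth:** The tool stopped at x = 0.564 m with about 7 N of resistance, as expected when the box meets the back board. From where the box's near end sits, its centre is about 23 mm inside the rack's front; full depth is 25 mm and the limit is 18 mm.
- **Position and angle:** The centre is at rack y of about −27 mm, against a target of −28 ± 9 mm. It is turned about 0.3° from the rack's direction.
- **Surroundings:** In the last pictures the jar, bottle, candle holder and the purple box show no movement. The blue box shows none in the scene view; the arm hides it in the top view. The arm is clear of everything.

**Where the checks disagreed:** The two cameras gave box centres of 16 and 27 mm inside the front. In each view part of the box was hidden, so I relied on the near end and on where the tool stopped, which agree.

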